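# Ease a seed tin into the packed row

## Task

Take the red seed tin by its beech handle, stand it on the beech board in front of the row and slide it in, spout first, between the blue and the yellow tin, easing the packed tins gently apart so that all stay upright in their row. Push it on until its spout meets the sprung stop bar behind the row and presses the bar back lightly, by about 4 mm, without ever ramming it, then let go. Leave the bottle, the cup and the pastry wheel alone.

Things in the scene. Friction and masses are not known exactly. Their poses are not given: they have to be found in the camera images.
- red_tin: The tin to put away: red, smooth, about 0.26 kg, loose, standing on the table. Origin: centre of its underside, under the handle; x towards the spout, z up. Box body 26 mm wide (y), 62 mm high, x from -50 to +20 mm. The spout adds x = +20 to +60 mm, see spout_tip.
- red_handle (a point): Middle of the red tin's beech bar handle, 84 mm above the tin's underside; axes as the tin's. The handle is 36 mm long (tin's x), 14 mm wide (y), from 62 to 106 mm above the underside: grip it across either way, clear of the tins beside it.
- spout_tip (a point): Tip of the red tin's spout: x = +60 mm, 42 mm above its underside. The spout overhangs, at heights 22 to 62 mm only, and tapers in plan from 26 mm wide at the body to a rounded upright edge 4 mm wide at the tip (16 degrees each side).
- blue_tin: Blue tin in the row, smooth, about 0.14 kg, loose: 90 mm long (x), 26 mm wide (y), 62 mm high plus a low 8 mm knob; upright front edges rounded, 9 mm radius. Origin: centre of its underside; x away from the robot, z up. The blue and yellow tins are the middle two of four, either one on the left; at the start the four touch, with no gap.
- yellow_tin: Yellow tin in the row, same size and frame as the blue one.
- green_tin: Green tin at one end of the row (left or right), same size and frame as the blue one.
- white_tin: White tin at the other end of the row, same size and frame as the blue one.
- rack: Fixed beech rack. Origin on the table under the middle seam of the row; x into the row, y left along it, z up. Board 12 mm thick, x from -170 to +100 mm, y from -124 to +100 mm, free in front of the row. Tin fronts are near x = -45 mm. Behind them a lip 14 mm high at x = +46.5 mm keeps the four tins from sliding back; the red tin's spout passes over it.
- row_end (a point): Face of the fixed block at the left end of the row, at board height (rack x = 0, y = +53, z = 12 mm); block 50 mm high. The two left tins cannot move left, so the red tin must be let drift right as its spout wedges in; it ends with its centre about 13 mm right (-y) of the rack's origin.
- end_board (a joint): Give of the sprung board at the right end of the row, m: about 0 at the start, grows as the tins push it right (rack -y), up to 0.036; about 0.026 with the red tin in. Board 48 mm high. Its spring pushes with 1.2 N at the start, about 3 N with the red tin in.
- stop_bar (a joint): How far the sprung steel bar behind the row is pressed back (rack +x), m: 0 free, at most 0.016. It crosses 25 to 47 mm above the board. Its depth was set by hand and is not told: its front face is somewhere from x = +49 to +77 mm of the rack; feel for it. It yields at 2.5 N, plus 0.7 N per mm; let go, it stays or springs back a little.
- bottle: Bystander: grey glass bottle with ceramic swing stopper, 72 mm diameter, 226 mm tall; origin at the centre of its underside.
- cup: Bystander: white porcelain cup, 80 mm across, 75 mm tall; origin at the centre of its underside.
- pastry_wheel: Bystander: pastry wheel with beech handle lying on the table, 175 mm long along its x, wheel 50 mm across, lying flat; origin under the ferrule between handle and wheel.
There are look-alikes about, which are no part of the job. Several things look just like the red_tin: the one meant starts farthest from the robot's base.

How it is judged:
On the way, in this order (a step that is already met when the one before it is completed fails the run):
1. the red tin stands upright, or is held within 12 mm of the board, in front of the row, its spout just before or just inside the seam (x of red_tin in the frame of rack between -0.125 and -0.065 m and y of red_tin in the frame of rack between -0.03 and 0.03 m and z of red_tin in the frame of rack below 0.024 m and angle between red_tin's own z axis and vertical below 0.2 rad), for 0.2 s.
2. the spout is wedged in between the blue and the yellow tin, low on the board (x of red_tin in the frame of rack between -0.062 and -0.012 m and z of red_tin in the frame of rack below 0.024 m and angle between red_tin's own z axis and vertical below 0.2 rad and ((y of blue_tin in the frame of red_tin above 0.01 m and y of yellow_tin in the frame of red_tin below -0.01 m) or (y of yellow_tin in the frame of red_tin above 0.01 m and y of blue_tin in the frame of red_tin below -0.01 m))), for 0.1 s.
3. the red tin is in the row and presses the stop bar back by 1.5 to 7 mm (x of red_tin in the frame of rack between -0.02 and 0.032 m and ((y of blue_tin in the frame of red_tin between 0.02 and 0.034 m and y of yellow_tin in the frame of red_tin between -0.034 and -0.02 m) or (y of yellow_tin in the frame of red_tin between 0.02 and 0.034 m and y of blue_tin in the frame of red_tin between -0.034 and -0.02 m)) and value of joint stop_bar between 0.0015 and 0.007 m), for 0.2 s.
At the end, for the whole second after the job is handed in: The red tin stands on the board in the row between the blue and the yellow tin (20 to 34 mm to either side's centre line), the stop bar is pressed back by 1.5 to 7 mm, all five tins upright within 7 degrees and at rest, the four others still at their depth in the row within 20 mm, and nothing held (all of step 3 and y of red_tin in the frame of rack between -0.022 and -0.004 m and z of red_tin in the frame of rack between 0.009 and 0.015 m and angle between each of red_tin, blue_tin, yellow_tin, green_tin, white_tin's own z axis and vertical below 0.12 rad and linear speed of each of red_tin, blue_tin, yellow_tin, green_tin, white_tin below 0.02 m/s and x of blue_tin in the frame of rack between -0.02 and 0.008 m and x of yellow_tin in the frame of rack between -0.02 and 0.008 m and x of green_tin in the frame of rack between -0.02 and 0.008 m and x of white_tin in the frame of rack between -0.02 and 0.008 m); the robot touches nothing.
It fails at once if a tin of the row is toppled (over 17 degrees) (angle between any of blue_tin, yellow_tin, green_tin, white_tin's own z axis and vertical above 0.3 rad).
It fails at once if the red tin bears on the blue or the yellow tin with more than 20 N (contact force between red_tin and blue_tin above 20 N or contact force between red_tin and yellow_tin above 20 N).
It fails at once if the stop bar is rammed back by more than 10 mm (value of joint stop_bar above 0.01 m).
It fails at once if the bottle, cup or pastry wheel is moved by more than 30 mm (distance of any of bottle, cup, pastry_wheel from where it was at the start of the episode above 0.03 m).
It also fails if it takes over 72 s, if anything falls off the work surface, if the arm or the gripper's body presses on something with over 40 N, if the wrist force passes 120 N, or if a joint passes its speed limit or range.

## Robot

A 7-joint arm with a two-finger parallel gripper is mounted at the origin on the work surface. World frame = base frame: x ahead of the robot, y to its left, z up, the work surface at z = 0. Lengths are in m, angles in rad, forces in N, time in s.
With the tool pointing down it reaches from about 0.425 to 0.825 m from the base axis. Payload 3.6 kg.
Tool frame: the origin (TCP) lies midway between the tips of the shut fingers; the grasp point (between the pads) lies 19 mm behind it; z points along the fingers, y is the line along which they close (so a half turn about z gives the same grasp; the last joint's range is limited). The gripper opens to 93 mm and grips with 3 to 60 N. Pads are 15 mm wide; open, the fingers measure 128 mm over their backs; the gripper's body (75 mm by 188 mm) begins 65 mm behind the grasp point.
Start: joints at [1.149, 0.615, -0.013, 1.423, 0.008, 1.103, -0.04], TCP at [0.25, -0.6, 0.219] pointing down, gripper open.
Joint ranges: [-3.12, 3.12], [-0.3, 2.06], [-1.34, 1.32], [0.26, 2.42], [-1.36, 4.5], [0.01, 1.98], [-2.84, 2.84]. Speed limits (rad/s): [2.79, 2.79, 3.14, 3.14, 3.14, 3.14, 3.14].

## Interface

Orientations are given as a unit quaternion [x, y, z, w].
In Python, from workcell import * gives the robot as it stands. The module is installed in compiled form; this text tells all that it offers.
- The arm moves only by the shell command python3 -m jog 'ROWS' [OPENING] [FORCE]. ROWS is JSON, a list of rows, each an object of numbers: "dx", "dy", "dz": the shift along the tool's x, y, z in mm; "twist": the turn about the tool's z in degrees. In form: [{"dx": .., "dy": .., "dz": .., "twist": ..}, ...]. A call has 1 to 20 rows; each row shifts and turns the commanded pose from where the row before left it, along the tool's axes as they then stand; what a row does not reach is not made up. A row lasts 1/10 s, in which the tool goes at most 50 mm and 8.59 degrees, less where a joint would pass 70% of its speed; a pose out of reach is approached as far as the arm can. A call is refused whole if a number of a shift passes 50 or a number of a turn 8.59, either way. A call with a gripper value outside its range is refused whole. OPENING is the closure, from -1 (fully open) to 1 (shut), set as the call begins (- or left out, the last holds). The fingers move at their own pace and stop on an object; FORCE is the grip in N (left out, the last holds). Time passes only in rows, so rows that do not move let the fingers close. It gives the time, the measured TCP pose, the force, the opening and the grip force at its end, in the units of the state.
- get_obs(): the state, without advancing time (a new reading comes with each control period).
- get_image(name): name is "scene" or "side" or "wrist"; returns a dict with "image" (420x560x3 uint8, red, green, blue), "fx", "fy", "cx", "cy" (pixels), "origin" and "attitude" of the camera in the world. Camera axes: x right, y down, z forward; pixel columns grow to the right and rows downward; lengths in m; the calibration is good to about 2 mm. The wrist camera is an equidistant fisheye: a pixel r from the principal point sees the ray r / f radians off the axis. A picture is of the moment at which its call begins. There is no depth.
- hand_in(): hands the job in; it is judged then, once.
Trained networks look in the newest picture that a camera, given by its name, has taken for a name from the list of things; names that differ only in an ending like _2 or _b are one class to them, and where a whole thing is asked for, a point or a joint stands for the part that bears it (a point fixed in the world has none). Each returns a list of dicts, best first, with "p" (0 to 1); they miss things now and then, are a little off and sometimes report something else, mostly with a low value. They report only what shows in the picture. A call takes as long as a camera call. They do not tell look-alikes from the thing itself.
- spot_in(camera, target): "position" ([row, column] in pixels, amid what is visible of it).
- masks_of(camera, target): "mask" (420x560 bool, what is visible of it) and "position" ([row, column] in pixels, amid what is visible of it).
The state is a dict: "time_s": time; "q": joint angles; "qvel": joint speeds; "tau": joint torques, N m; "position": TCP position; "tool_rot": TCP orientation; "force": force on the tool from outside, world axes, zero at the start; "ft_torque": the same for the moment, N m; "grip_width": opening from 0.0 (shut) to 1.0 (fully open); "finger_force": force on a finger pad.
Only numpy, scipy, OpenCV 4.12 (cv2) and the standard library are available. Lean on these libraries where they do the work, as an engineer would, in place of code of your own. Each camera call takes 0.05 s, during which the arm holds its last target. There are 200 camera calls.

## Working session

There is one attempt and no reset: what is moved stays moved. The work goes in short steps, Python scripts to look and compute and a shell command to move; the robot and the scene stay as the last step left them, time stands still between calls to the robot, and variables do not carry over. Pictures are saved under pics/ and viewed, at most 11 in all, crops included, and the job is handed in when it is done.

```bash
mkdir -p pics; cat > h.py <<'E'
from workcell import *
import numpy as np, cv2
from scipy.spatial.transform import Rotation as R
def att(c):
    a=np.array(c["attitude"],float)
    return a if a.shape==(3,3) else R.from_quat(a).as_matrix()
def ray(c,row,col,fish=False):
    u=(col-c["cx"])/c["fx"];v=(row-c["cy"])/c["fy"]
    if fish:
        r=np.hypot(u,v);d=np.array([np.sin(r)*u/r,np.sin(r)*v/r,np.cos(r)]) if r>1e-9 else np.array([0,0,1.])
    else: d=np.array([u,v,1.])
    return np.array(c["origin"],float),att(c)@d
def atz(c,row,col,z,fish=False):
    o,d=ray(c,row,col,fish); return o+d*(z-o[2])/d[2]
def proj(c,p,fish=False):
    d=att(c).T@(np.array(p,float)-np.array(c["origin"],float))
    if fish:
        s=np.hypot(d[0],d[1]);t=np.arctan2(s,d[2]);k=t/s if s>1e-9 else 0
        return c["cy"]+c["fy"]*k*d[1],c["cx"]+c["fx"]*k*d[0]
    return c["cy"]+c["fy"]*d[1]/d[2],c["cx"]+c["fx"]*d[0]/d[2]
def save(c,name,crop=None,k=1):
    im=c["image"][:,:,::-1]
    if crop: r0,r1,c0,c1=crop; im=im[r0:r1,c0:c1]
    cv2.imwrite("pics/"+name,cv2.resize(im,None,fx=k,fy=k,interpolation=cv2.INTER_CUBIC))
E
python3 - <<'E'
from h import *
np.set_printoptions(precision=3,suppress=True)
ims=[]
for n in("scene","side","wrist"):
    c=get_image(n);save(c,n+"0.png");print(n,c["origin"],c["attitude"],c["fx"],c["cx"],c["cy"]);
    ims.append(c["image"])
    if n!="wrist":
        for t in("red_tin","red_handle","blue_tin","yellow_tin","green_tin","white_tin","rack","bottle","cup","pastry_wheel"):
            for s in spot_in(n,t)[:4]: print(t,round(s["p"],2),np.round(s["position"]),atz(c,*s["position"],0.03)[:2])
print(get_obs())
E
```

```text
scene [ 1.085 -0.214  0.598] [ 0.687  0.602 -0.269 -0.304] 384.1655562076457 278.6543992795207 209.3731188886741
red_tin 0.71 [220. 241.] [ 0.485 -0.219]
red_tin 0.62 [168. 174.] [ 0.273 -0.375]
red_tin 0.6 [182. 229.] [ 0.35 -0.24]
red_handle 0.84 [166. 172.] [ 0.267 -0.379]
red_handle 0.77 [221. 238.] [ 0.487 -0.225]
red_handle 0.75 [184. 231.] [ 0.357 -0.234]
blue_tin 0.71 [241. 409.] [0.593 0.114]
yellow_tin 0.78 [243. 422.] [0.6   0.138]
green_tin 0.58 [241. 437.] [0.599 0.171]
green_tin 0.53 [222. 238.] [ 0.49  -0.225]
white_tin 0.81 [244. 394.] [0.595 0.081]
white_tin 0.48 [242. 436.] [0.602 0.167]
bottle 0.8 [296. 232.] [ 0.676 -0.246]
bottle 0.47 [244. 407.] [0.6   0.107]
cup 0.89 [306. 148.] [ 0.679 -0.39 ]
pastry_wheel 0.55 [262. 120.] [ 0.57  -0.455]
side [0.476 0.818 0.738] [-0.013  0.885 -0.465  0.016] 519.8326783102011 280.04509522066337 216.6702571969457
red_tin 0.92 [207. 347.] [ 0.365 -0.25 ]
red_tin 0.66 [209. 289.] [ 0.507 -0.243]
red_tin 0.66 [181. 376.] [ 0.279 -0.377]
red_handle 0.79 [208. 287.] [ 0.511 -0.247]
red_handle 0.72 [206. 349.] [ 0.358 -0.258]
red_ha
[... 373 characters left out ...]
 [298. 191.] [0.691 0.076]
cup 0.6 [171. 229.] [ 0.677 -0.427]
pastry_wheel 0.61 [171. 279.] [ 0.537 -0.43 ]
wrist [ 0.321 -0.571  0.384] [ 0.824 -0.549 -0.077  0.116] 325.19226210127806 281.9726499709599 209.03749999216495
{'time_s': 1.15, 'q': array([ 1.149,  0.615, -0.013,  1.423,  0.008,  1.103, -0.04 ]), 'qvel': array([-0.   , -0.001,  0.001, -0.001,  0.001,  0.   ,  0.001]), 'tau': array([  0.   , -45.883,   0.209, -16.603,  -0.061,   0.013,   0.   ]), 'position': array([ 0.25 , -0.6  ,  0.219]), 'tool_rot': array([ 0.981,  0.196,  0.   , -0.   ]), 'force': array([0.048, 0.664, 0.384]), 'ft_torque': array([ 0.022, -0.01 , -0.042]), 'finger_force': 0.0, 'grip_width': 1.0010170092093675}
```

View pics/scene0.png

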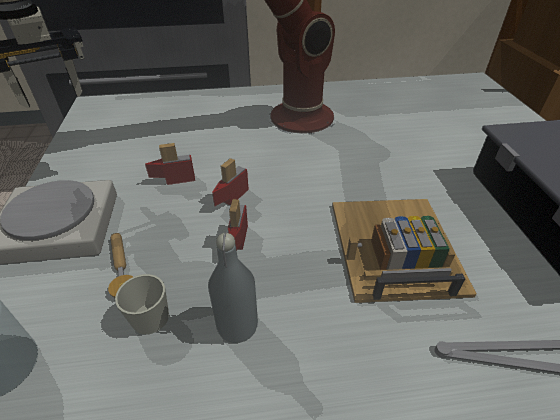

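View pics/side0.png

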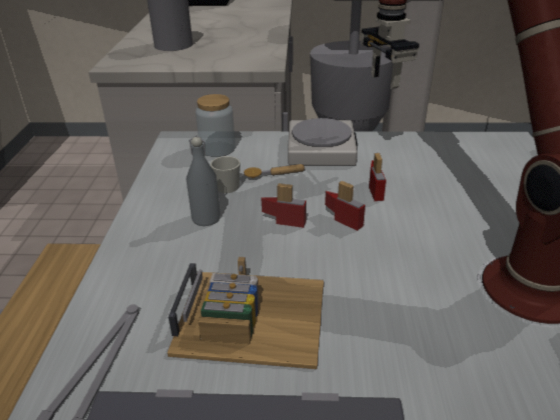

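```bash
cat > fit.py <<'E'
from h import *
from scipy.optimize import minimize
def box(x0,x1,y0,y1,z0,z1): return [(x,y,z) for x in(x0,x1) for y in(y0,y1) for z in(z0,z1)]
TIN=[box(-50,20,-13,13,0,62),[(x,y,z) for x,y in((20,13),(20,-13),(60,2),(60,-2)) for z in(22,62)],box(-18,18,-7,7,62,106)]
BOARD=[box(-170,100,-124,100,0,12)]
def pose(p,P):
    c,s=np.cos(p[2]),np.sin(p[2]);P=np.array(P)/1000
    return np.c_[p[0]+c*P[:,0]-s*P[:,1],p[1]+s*P[:,0]+c*P[:,1],P[:,2]+(p[3] if len(p)>3 else 0)]
def sil(c,p,model,fish=False,K=4):
    m=np.zeros((420*K,560*K),np.uint8)
    for P in model:
        q=np.array([proj(c,v,fish)[::-1] for v in pose(p,P)])
        h=cv2.convexHull(((q+.5)*K).astype(np.int32)); cv2.fillConvexPoly(m,h,1)
    return cv2.resize(m.astype(np.float32),(560,420),interpolation=cv2.INTER_AREA)
def iou(a,b): return np.minimum(a,b).sum()/np.maximum(a,b).sum()
def fit(views,p0,model,step=(.015,.015,.2)):
    f=lambda p:-sum(iou(sil(c,p,model,fi),m) for c,m,fi in views)
    best=None
    s=np.array([p0]+[np.array(p0)+np.eye(3)[i]*step[i] for i in range(3)])
    r=minimize(f,p0,method="Nelder-Mead",options=dict(initial_simplex=s,xatol=1e-4,fatol=1e-4,maxiter=150))
    return r.x,-r.fun/len(views)
E
cat > a.py <<'E'
from fit import *
np.set_printoptions(precision=4,suppress=True)
def near(l,rc): return min(l,key=lambda d:np.hypot(*(np.array(d["position"])-rc)))
V=[];W=[]
for n,rc in(("scene",(221,238)),("side",(208,287))):
    c=get_image(n); m=near(masks_of(n,"red_tin"),rc);print(n,m["p"],m["position"],m["mask"].sum())
    V.append((c,m["mask"].astype(np.float32),False))
    for t in masks_of(n,"rack")[:2]:print("rack",t["p"],t["position"],t["mask"].sum())
    if n=="side" : save(c,"tins.png",(150,260,230,410),4)
for y in(0,.4,-.4):
    for vs in(V,V[1:]):print(fit(vs,[.5,-.245,y],TIN))
sd=V[1][0]
for rc in((275,324),(360,318),(355,175)):print(atz(sd,*rc,.012))
sc=V[0][0]
for rc in((202,333),(199,434),(293,475),(302,355)):print(atz(sc,*rc,.012))
E
python3 a.py
```

```text
scene 0.92 [222.7, 241.2] 752
side 0.81 [205.1, 286.0] 1255
rack 0.76 [329.9, 268.9] 9620
(array([ 0.5155, -0.2283, -0.2076]), np.float64(0.879249095916748))
(array([ 0.5156, -0.2311, -0.21  ]), np.float64(0.9371998906135559))
(array([ 0.5159, -0.2279, -0.2051]), np.float64(0.8793051838874817))
(array([ 0.5155, -0.23  , -0.2058]), np.float64(0.9373825788497925))
(array([ 0.5162, -0.2282, -0.2078]), np.float64(0.8793303966522217))
(array([ 0.5149, -0.23  , -0.2224]), np.float64(0.9354172348976135))
[ 0.4272 -0.0181  0.012 ]
[0.4447 0.2083 0.012 ]
[0.6989 0.2033 0.012 ]
[ 0.434  -0.0032  0.012 ]
[0.4551 0.2332 0.012 ]
[0.7165 0.1945 0.012 ]
[ 0.7063 -0.0281  0.012 ]
```

View pics/tins.png

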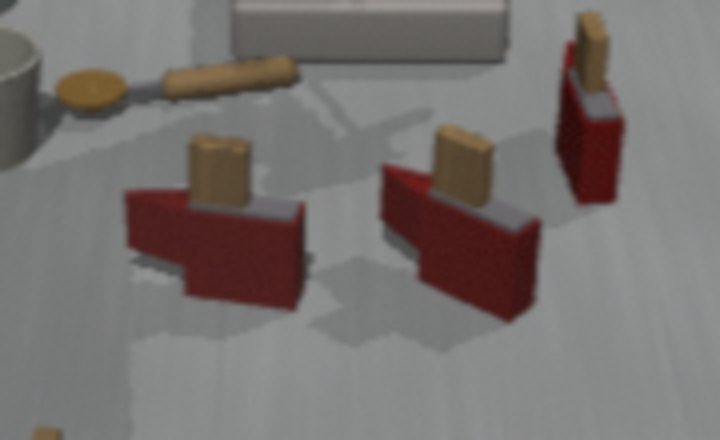

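Candidates in the side picture: (206,286), (207,347), (180,377). The first lies about 0.56 m from the base, the others at 0.44 m and 0.48 m. So the leftmost in the crop, with its spout to the left, is the one meant. The move now is to go above it and turn the tool so that the fingers close along the tin's x.

```bash
python3 -m jog '[{"dx":32,"dy":-20},{"dx":32,"dy":-20},{"dx":32,"dy":-20},{"dx":32,"dy":-20},{"dx":32,"dy":-20},{"dx":32,"dy":-20},{"dx":32,"dy":-20},{"dx":32,"dy":-20},{"dx":32,"dy":-20},{"dx":32,"dy":-20},{"dx":32,"dy":-20},{"dx":32,"dy":-20},{"twist":-7.9},{"twist":-7.9},{"twist":-7.9},{"twist":-7.9},{"twist":-7.9},{"twist":-7.9},{"twist":-7.9},{}]' -1
cat > tool.py <<'E'
from h import *
def toolshift(o,tx,ty,yaw_y=None):
    Rt=R.from_quat(o["tool_rot"]).as_matrix();d=np.array([tx,ty,o["position"][2]])-o["position"]
    t=Rt.T@d; h=np.arctan2(Rt[1,1],Rt[0,1])
    print("pos",np.round(o["position"],4),"shift mm",np.round(t*1000,1),"y-heading deg",round(np.degrees(h),2),"" if yaw_y is None else "twist %.2f"%(-np.degrees(yaw_y-h)))
E
cat > b.py <<'E'
from fit import *
from tool import *
np.set_printoptions(precision=4,suppress=True)
o=get_obs();c=get_image("wrist");save(c,"wrist1.png")
for m in masks_of("wrist","red_tin"):
    if m["mask"].sum()<200: continue
    x,q=fit([(c,m["mask"].astype(np.float32),True)],[.515,-.229,-.21],TIN,(.008,.008,.1)); print(m["p"],m["position"],m["mask"].sum(),x,q)
    if q>.6: toolshift(o,x[0],x[1],x[2])
E
python3 b.py
```

```text
0.83 [15.1, 46.0] 1741 [ 0.515 -0.229 -0.21 ] 0.0
0.65 [93.9, 111.3] 1882 [ 0.515 -0.229 -0.21 ] 0.0validation failed for argument at $[0]...
```

```bash
python3 -m jog '[{"dx":32,"dy":-20,"dz":0,"twist":0},{"dx":32,"dy":-20,"dz":0,"twist":0},{"dx":32,"dy":-20,"dz":0,"twist":0},{"dx":32,"dy":-20,"dz":0,"twist":0},{"dx":32,"dy":-20,"dz":0,"twist":0},{"dx":32,"dy":-20,"dz":0,"twist":0},{"dx":32,"dy":-20,"dz":0,"twist":0},{"dx":32,"dy":-20,"dz":0,"twist":0},{"dx":32,"dy":-20,"dz":0,"twist":0},{"dx":32,"dy":-20,"dz":0,"twist":0},{"dx":32,"dy":-20,"dz":0,"twist":0},{"dx":32,"dy":-20,"dz":0,"twist":0},{"dx":0,"dy":0,"dz":0,"twist":-7.9},{"dx":0,"dy":0,"dz":0,"twist":-7.9},{"dx":0,"dy":0,"dz":0,"twist":-7.9},{"dx":0,"dy":0,"dz":0,"twist":-7.9},{"dx":0,"dy":0,"dz":0,"twist":-7.9},{"dx":0,"dy":0,"dz":0,"twist":-7.9},{"dx":0,"dy":0,"dz":0,"twist":-7.9},{"dx":0,"dy":0,"dz":0,"twist":0}]' -1
python3 b.py
```

```text
time_s: 3.55
position: [0.512, -0.231, 0.2187]
tool_rot: [0.778, 0.629, 0.0, -0.0]
force: [-0.3, -0.9, 0.3]
grip_width: 0.999
finger_force: 0.0
0.96 [189.5, 281.3] 3252 [ 0.5178 -0.2291 -0.2237] 0.9611943960189819
pos [ 0.512  -0.231   0.2187] shift mm [3.  5.2 0. ] y-heading deg -12.11 twist 0.70
0.61 [289.5, 134.9] 203 [ 0.515 -0.229 -0.21 ] 0.0
```

View pics/wrist1.png

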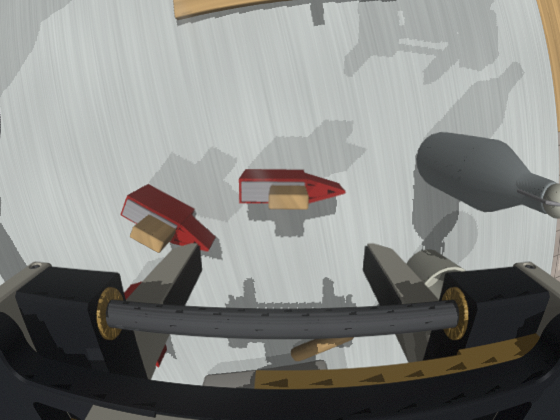

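The wrist picture shows the target at (190,281), spout tip to the right at (190,345), handle at (196,288). The model fit reaches IoU 0.96. Now correct and descend.

```bash
python3 -m jog '[{"dx":3,"dy":5,"dz":0,"twist":0.7},{"dx":0,"dy":0,"dz":35,"twist":0},{"dx":0,"dy":0,"dz":35,"twist":0},{"dx":0,"dy":0,"dz":30,"twist":0},{"dx":0,"dy":0,"dz":20,"twist":0},{"dx":0,"dy":0,"dz":18,"twist":0},{"dx":0,"dy":0,"dz":0,"twist":0}]' -1 && python3 -m jog '[{"dx":0,"dy":0,"dz":0,"twist":0},{"dx":0,"dy":0,"dz":0,"twist":0},{"dx":0,"dy":0,"dz":0,"twist":0},{"dx":0,"dy":0,"dz":0,"twist":0},{"dx":0,"dy":0,"dz":0,"twist":0},{"dx":0,"dy":0,"dz":0,"twist":0},{"dx":0,"dy":0,"dz":0,"twist":0},{"dx":0,"dy":0,"dz":0,"twist":0}]' 1 30
```

```text
time_s: 4.35
position: [0.5164, -0.2279, 0.0783]
tool_rot: [0.782, 0.624, -0.001, -0.002]
force: [-0.1, -0.8, -0.1]
grip_width: 1.0
finger_force: 0.0
time_s: 5.15
position: [0.5178, -0.2289, 0.0807]
tool_rot: [0.781, 0.624, 0.0, 0.0]
force: [1.0, 0.2, -1.0]
grip_width: 0.385
finger_force: 30.0
```

```bash
python3 -m jog '[{"dx":0,"dy":0,"dz":-20,"twist":0},{"dx":0,"dy":0,"dz":-30,"twist":0},{"dx":0,"dy":0,"dz":-30,"twist":0},{"dx":32,"dy":-10,"dz":0,"twist":0},{"dx":32,"dy":-10,"dz":0,"twist":0},{"dx":32,"dy":-10,"dz":0,"twist":0},{"dx":32,"dy":-10,"dz":0,"twist":0},{"dx":32,"dy":-10,"dz":0,"twist":0},{"dx":32,"dy":-10,"dz":0,"twist":0},{"dx":32,"dy":-10,"dz":0,"twist":0},{"dx":32,"dy":-10,"dz":0,"twist":0},{"dx":32,"dy":-10,"dz":0,"twist":0},{"dx":32,"dy":-10,"dz":0,"twist":0},{"dx":0,"dy":0,"dz":0,"twist":-4},{"dx":0,"dy":0,"dz":0,"twist":-3.9},{"dx":0,"dy":0,"dz":0,"twist":0}]'
cat > c.py <<'E'
from fit import *
from tool import *
import sys
np.set_printoptions(precision=4,suppress=True)
o=get_obs();c=get_image("wrist");save(c,sys.argv[1])
B=[box(-45,45,-13,13,0,62)]
for t in("red_tin","blue_tin","yellow_tin","green_tin","white_tin"):
    for m in masks_of("wrist",t)[:2]:
        p=atz(c,*m["position"],.06,True); print(t,round(m["p"],2),m["position"],m["mask"].sum(),p[:2])
toolshift(o,*o["position"][:2])
E
python3 c.py wrist2.png
```

```text
time_s: 6.75
position: [0.4901, 0.1054, 0.16]
tool_rot: [0.736, 0.677, -0.001, -0.001]
force: [-1.6, -0.1, -3.4]
grip_width: 0.383
finger_force: 30.0
red_tin 0.8 [237.1, 278.1] 10071 [0.4843 0.0805]
blue_tin 0.77 [214.9, 405.6] 3204 [0.5998 0.091 ]
yellow_tin 0.73 [186.3, 406.9] 3376 [0.6005 0.1172]
green_tin 0.7 [152.6, 413.0] 3535 [0.6065 0.1467]
white_tin 0.83 [243.3, 411.1] 2561 [0.6066 0.0626]
pos [0.4901 0.1054 0.16  ] shift mm [0. 0. 0.] y-heading deg -4.84
```

View pics/wrist2.png

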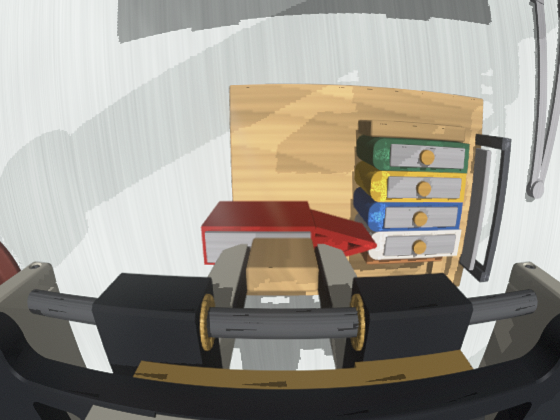

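```bash
cat > k.py <<'E'
from h import *
c=get_image("wrist") if False else None
E
python3 - <<'E'
from h import *
np.set_printoptions(precision=4,suppress=True)
c=get_image("wrist");im=c["image"].copy()
hsv=cv2.cvtColor(im,cv2.COLOR_RGB2HSV)
P=[]
for r,q in((157,428),(188,424),(217,421),(246,419)):
    s=hsv[r-10:r+11,q-10:q+11].astype(int);m=(s[...,1]>70)&(s[...,0]>8)&(s[...,0]<24)&(s[...,2]>80)
    n,l,st,ce=cv2.connectedComponentsWithStats(m.astype(np.uint8)); i=1+np.argmax(st[1:,4]) 
    rr,cc=ce[i][1]+r-10,ce[i][0]+q-10; p=atz(c,rr,cc,.079,True);P.append(p);print(rr,cc,st[i],p)
P=np.array(P);print(np.diff(P[:,:2],axis=0),P.mean(0))
k=np.polyfit(P[:,1],P[:,0],1)[0];print("yaw",-np.arctan(k))
for rc in((86,230),(100,483),(200,231)):print(atz(c,*rc,.012,True))
# seam on the top edge: mid between
print("tin top, red spout tip at z",0.16-.08+.062, atz(c,245,376,.16-.08+.062,True))
E
```

```text
156.09550561797752 425.0449438202247 [  0   2  15  15 178] [0.6108 0.1453 0.079 ]
187.63095238095238 421.9107142857143 [  1   3  15  15 168] [0.6081 0.1191 0.079 ]
217.7361963190184 418.4539877300613 [  1   4  14  15 163] [0.6057 0.0931 0.079 ]
245.98039215686273 417.718954248366 [  2   3  14  15 153] [0.6065 0.067  0.079 ]
[[-0.0027 -0.0262]
 [-0.0024 -0.026 ]
 [ 0.0008 -0.0261]] [0.6078 0.1061 0.079 ]
yaw -0.058830521520179625
[0.4504 0.2175 0.012 ]
[0.7173 0.1956 0.012 ]
[0.4392 0.1052 0.012 ]
tin top, red spout tip at z 0.14200000000000002 [0.5496 0.1001 0.142 ]
```

Knobs, left to right: green (156,425), yellow (188,422), blue (218,418), white (246,418). So yellow is on the left of the seam and blue on the right; the pitch comes out at 26 mm as it should. The spout tip at (245,376) is where it is expected. Now lower in front of the seam.

```bash
python3 -m jog '[{"dx":7,"dy":-2,"dz":0,"twist":0},{"dx":0,"dy":0,"dz":20,"twist":0},{"dx":0,"dy":0,"dz":20,"twist":0},{"dx":0,"dy":0,"dz":15,"twist":0},{"dx":0,"dy":0,"dz":8,"twist":0},{"dx":0,"dy":0,"dz":0,"twist":0},{"dx":0,"dy":0,"dz":0,"twist":0}]'
python3 -m jog '[{"dx":0,"dy":0,"dz":1.5,"twist":0},{"dx":0,"dy":0,"dz":0.5,"twist":0},{"dx":0,"dy":0,"dz":0.5,"twist":0},{"dx":0,"dy":0,"dz":0,"twist":0}]'
```

```text
time_s: 7.8
position: [0.49, 0.113, 0.0981]
tool_rot: [0.736, 0.676, 0.001, 0.0]
force: [-0.1, -0.1, -2.6]
grip_width: 0.387
finger_force: 30.0
time_s: 8.2
position: [0.4896, 0.1125, 0.0954]
tool_rot: [0.737, 0.676, 0.0, 0.0]
force: [0.6, 0.2, -2.8]
grip_width: 0.389
finger_force: 30.0
```

```bash
python3 -m jog '[{"dx":0,"dy":0,"dz":1,"twist":0},{"dx":0,"dy":0,"dz":1,"twist":0},{"dx":0,"dy":0,"dz":0,"twist":0}]'
python3 -m jog '[{"dx":0,"dy":0,"dz":0.5,"twist":0},{"dx":0,"dy":0,"dz":0.5,"twist":0},{"dx":0,"dy":0,"dz":0,"twist":0}]'
```

```text
time_s: 8.5
position: [0.4894, 0.1125, 0.093]
tool_rot: [0.737, 0.676, -0.0, -0.0]
force: [0.4, -0.3, -1.9]
grip_width: 0.386
finger_force: 30.0
time_s: 8.8
position: [0.4895, 0.1126, 0.0926]
tool_rot: [0.737, 0.676, 0.0, 0.0]
force: [-1.8, -1.0, 2.5]
grip_width: 0.385
finger_force: 30.0
```

```bash
python3 -m jog '[{"dx":0,"dy":0,"dz":-0.4,"twist":0},{"dx":0,"dy":3,"dz":0,"twist":0},{"dx":0,"dy":4,"dz":0,"twist":0},{"dx":0,"dy":4,"dz":0,"twist":0},{"dx":0,"dy":4,"dz":0,"twist":0},{"dx":0,"dy":3,"dz":0,"twist":0},{"dx":0,"dy":2,"dz":0,"twist":0},{"dx":0,"dy":0,"dz":0,"twist":0}]'
python3 c.py wrist3.png
```

```text
time_s: 9.6
position: [0.5081, 0.1112, 0.0927]
tool_rot: [0.736, 0.677, -0.001, -0.001]
force: [-5.1, 1.0, 6.5]
grip_width: 0.387
finger_force: 30.0
red_tin 0.86 [237.8, 278.6] 9998 [0.5056 0.1115]
blue_tin 0.93 [257.9, 428.9] 4000 [0.6117 0.0856]
yellow_tin 0.58 [215.1, 418.8] 5351 [0.6014 0.1189]
green_tin 0.65 [172.1, 427.1] 5926 [0.6068 0.1481]
white_tin 0.88 [275.9, 455.7] 1091 [0.6371 0.067 ]
pos [0.5081 0.1112 0.0927] shift mm [0. 0. 0.] y-heading deg -4.84
```

View pics/wrist3.png

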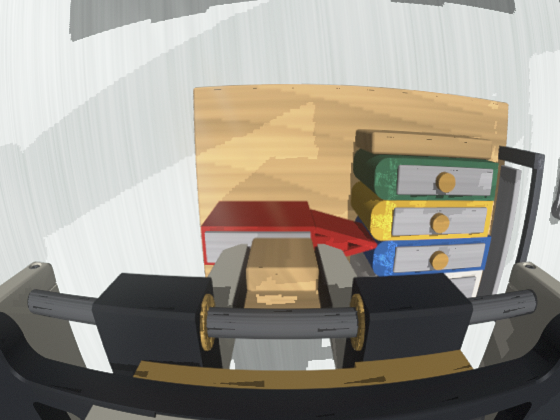

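Spout tip at (247,376) sits just right of the yellow/blue seam at (240,375), as wanted. I unload the board a little and enter.

```bash
python3 -m jog '[{"dx":0,"dy":0,"dz":-0.6,"twist":0},{"dx":0,"dy":0,"dz":0,"twist":0}]'; python3 -m jog '[{"dx":0,"dy":2,"dz":0,"twist":0},{"dx":0,"dy":2,"dz":0,"twist":0},{"dx":0,"dy":2,"dz":0,"twist":0},{"dx":0,"dy":0,"dz":0,"twist":0}]'; python3 -m jog '[{"dx":-0.5,"dy":2,"dz":0,"twist":0},{"dx":-0.5,"dy":2,"dz":0,"twist":0},{"dx":-0.5,"dy":2,"dz":0,"twist":0},{"dx":0,"dy":0,"dz":0,"twist":0}]'
```

```text
time_s: 10.1
position: [0.5082, 0.1111, 0.0927]
tool_rot: [0.736, 0.677, -0.001, -0.001]
force: [-5.0, 1.1, 1.1]
grip_width: 0.384
finger_force: 30.0
time_s: 10.5
position: [0.515, 0.1115, 0.0928]
tool_rot: [0.736, 0.677, 0.0, -0.001]
force: [-0.5, 0.9, -2.3]
grip_width: 0.384
finger_force: 30.0
time_s: 10.9
position: [0.5225, 0.1083, 0.0931]
tool_rot: [0.737, 0.676, 0.001, 0.0]
force: [-0.3, 2.6, -3.8]
grip_width: 0.383
finger_force: 30.0
```

```bash
python3 -m jog '[{"dx":-0.5,"dy":2,"dz":0.1,"twist":0},{"dx":-0.5,"dy":2,"dz":0.1,"twist":0},{"dx":-0.6,"dy":2,"dz":0.1,"twist":0},{"dx":0,"dy":0,"dz":0,"twist":0}]'; python3 -m jog '[{"dx":-0.5,"dy":2,"dz":0,"twist":0},{"dx":-0.5,"dy":2,"dz":0,"twist":0},{"dx":-0.6,"dy":2,"dz":0,"twist":0},{"dx":0,"dy":0,"dz":0,"twist":0}]'
```

```text
time_s: 11.3
position: [0.5275, 0.1061, 0.0929]
tool_rot: [0.737, 0.676, 0.0, 0.0]
force: [-0.9, 3.1, -3.0]
grip_width: 0.385
finger_force: 30.0
time_s: 11.7
position: [0.5335, 0.1039, 0.0929]
tool_rot: [0.737, 0.676, 0.0, 0.0]
force: [0.1, 2.3, -3.6]
grip_width: 0.384
finger_force: 30.0
```

```bash
python3 -m jog '[{"dx":-0.5,"dy":2,"dz":0,"twist":0},{"dx":-0.6,"dy":2,"dz":0,"twist":0},{"dx":-0.6,"dy":2,"dz":0,"twist":0},{"dx":0,"dy":0,"dz":0,"twist":0}]'; python3 -m jog '[{"dx":-0.5,"dy":2,"dz":0,"twist":0},{"dx":-0.5,"dy":2,"dz":0,"twist":0},{"dx":-0.6,"dy":2,"dz":0,"twist":0},{"dx":0,"dy":0,"dz":0,"twist":0}]';python3 -m jog '[{"dx":-0.5,"dy":2,"dz":0,"twist":0},{"dx":-0.5,"dy":2,"dz":0,"twist":0},{"dx":-0.6,"dy":2,"dz":0,"twist":0},{"dx":0,"dy":0,"dz":0,"twist":0}]'; python3 c.py wrist4.png
```

```text
time_s: 12.1
position: [0.5393, 0.1017, 0.0929]
tool_rot: [0.737, 0.676, 0.0, 0.0]
force: [-1.9, 2.3, -3.9]
grip_width: 0.383
finger_force: 30.0
time_s: 12.5
position: [0.5451, 0.0997, 0.0929]
tool_rot: [0.737, 0.676, 0.0, 0.0]
force: [-0.9, 3.5, -3.9]
grip_width: 0.387
finger_force: 30.0
time_s: 12.9
position: [0.5504, 0.0981, 0.0928]
tool_rot: [0.736, 0.677, 0.0, -0.0]
force: [-1.3, 3.6, -3.4]
grip_width: 0.385
finger_force: 30.0
red_tin 0.87 [240.2, 274.5] 9416 [0.5452 0.0969]
blue_tin 0.71 [253.7, 395.4] 3488 [0.6276 0.0789]
yellow_tin 0.6 [202.3, 366.5] 5849 [0.6065 0.1176]
green_tin 0.69 [161.5, 373.3] 6613 [0.6116 0.1438]
green_tin 0.21 [214.5, 459.8] 2573 [0.6772 0.1031]
white_tin 0.49 [302.0, 307.8] 233 [0.5644 0.0473]
pos [0.5504 0.0981 0.0928] shift mm [0. 0. 0.] y-heading deg -4.86
```

View pics/wrist4.png

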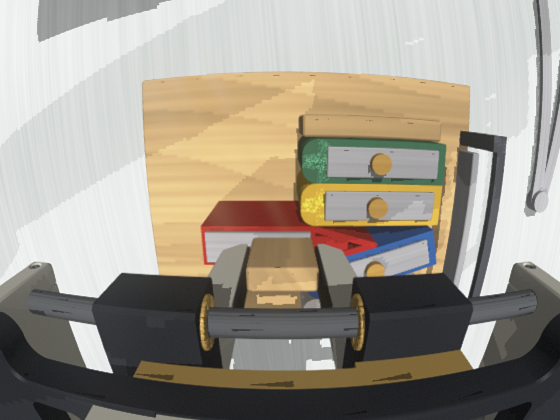

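```bash
cat > e.py <<'E'
from h import *
import sys,json
np.set_printoptions(precision=4,suppress=True)
c=get_image("wrist");o=get_obs();y=-.085;M=np.array([[np.cos(y),-np.sin(y)],[np.sin(y),np.cos(y)]])
rk=lambda p:M.T@(np.array(p[:2])-[.609,.105])
if len(sys.argv)>1:
    im=cv2.imread("pics/wrist4.png")
    for rc in json.loads(sys.argv[1]): print(rc,"rack",rk(atz(c,rc[0],rc[1],rc[2],True)))
print("red",rk(o["position"]))
E
python3 e.py '[[208,377,0.08],[164,381,0.08],[226,330,0.074],[226,400,0.074],[235,230,0.074],[243,375,0.074],[272,375,0.08],[235,300,0.074]]'
python3 - <<'E'
import cv2
im=cv2.imread("pics/wrist4.png")[130:310,200:460];cv2.imwrite("pics/w4c.png",cv2.resize(im,None,fx=3,fy=3,interpolation=cv2.INTER_CUBIC))
E
```

```text
[208, 377, 0.08] rack [-0.0023  0.0138]
[164, 381, 0.08] rack [-0.0017  0.0398]
[226, 330, 0.074] rack [-0.0291  0.0007]
[226, 400, 0.074] rack [0.016  0.0004]
[235, 230, 0.074] rack [-0.0897 -0.0052]
[243, 375, 0.074] rack [ 0.0004 -0.0108]
[272, 375, 0.08] rack [ 0.0006 -0.0282]
[235, 300, 0.074] rack [-0.0471 -0.005 ]
red [-0.0578 -0.0122]
```

View pics/w4c.png

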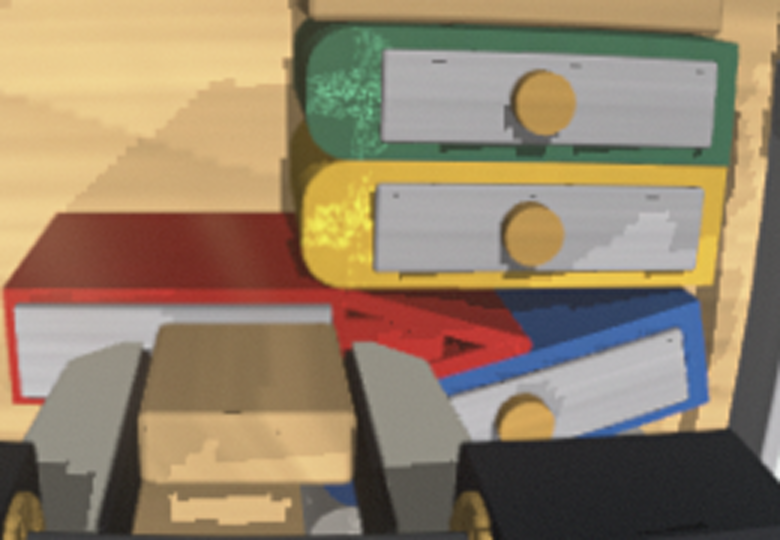

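Red is flush along yellow and aligned; blue has turned with the spout's flank, as a wedge does. Continue straight in.

```bash
python3 -m jog '[{"dx":-0.3,"dy":1.5,"dz":0,"twist":0},{"dx":-0.2,"dy":1.5,"dz":0,"twist":0},{"dx":-0.1,"dy":1.5,"dz":0,"twist":0},{"dx":0,"dy":1.5,"dz":0,"twist":0},{"dx":0,"dy":0,"dz":0,"twist":0}]'; python3 -m jog '[{"dx":0,"dy":2,"dz":0,"twist":0},{"dx":0,"dy":2,"dz":0,"twist":0},{"dx":0,"dy":2,"dz":0,"twist":0},{"dx":0,"dy":0,"dz":0,"twist":0}]'; python3 -m jog '[{"dx":0,"dy":2,"dz":0,"twist":0},{"dx":0,"dy":2,"dz":0,"twist":0},{"dx":0,"dy":2,"dz":0,"twist":0},{"dx":0,"dy":0,"dz":0,"twist":0}]'; python3 e.py
```

```text
time_s: 13.75
position: [0.5566, 0.0969, 0.093]
tool_rot: [0.737, 0.676, 0.0, -0.0]
force: [-1.9, 4.5, -3.2]
grip_width: 0.383
finger_force: 30.0
time_s: 14.15
position: [0.5626, 0.0963, 0.093]
tool_rot: [0.737, 0.676, 0.0, -0.0]
force: [-1.9, 4.4, -3.8]
grip_width: 0.381
finger_force: 30.0
time_s: 14.55
position: [0.5684, 0.0959, 0.0929]
tool_rot: [0.737, 0.676, 0.0, -0.0]
force: [-1.3, 5.0, -3.4]
grip_width: 0.381
finger_force: 30.0
red [-0.0397 -0.0125]
```

Forces are gentle. The tip is at x ≈ +20 mm, so the bar is at least 29 mm further on.

```bash
python3 -m jog '[{"dx":0,"dy":2,"dz":0,"twist":0},{"dx":0,"dy":2,"dz":0,"twist":0},{"dx":0,"dy":2,"dz":0,"twist":0},{"dx":0,"dy":2,"dz":0,"twist":0},{"dx":0,"dy":0,"dz":0,"twist":0}]'; python3 -m jog '[{"dx":0,"dy":2,"dz":0,"twist":0},{"dx":0,"dy":2,"dz":0,"twist":0},{"dx":0,"dy":2,"dz":0,"twist":0},{"dx":0,"dy":2,"dz":0,"twist":0},{"dx":0,"dy":0,"dz":0,"twist":0}]'; python3 c.py wrist5.png; python3 e.py
```

```text
time_s: 15.1
position: [0.5759, 0.0952, 0.0929]
tool_rot: [0.737, 0.676, -0.0, -0.001]
force: [-3.6, 5.1, -1.9]
grip_width: 0.382
finger_force: 30.0
time_s: 15.6
position: [0.5852, 0.0936, 0.0931]
tool_rot: [0.737, 0.676, 0.0, 0.001]
force: [-0.7, 3.3, -2.8]
grip_width: 0.385
finger_force: 30.0
red_tin 0.81 [244.6, 276.0] 8382 [0.5808 0.0891]
red_tin 0.73 [134.4, 214.8] 39248 [0.5497 0.164 ]
blue_tin 0.95 [268.9, 364.5] 1269 [0.6403 0.065 ]
blue_tin 0.16 [245.7, 275.9] 8377 [0.5806 0.0883]
yellow_tin 0.77 [200.1, 314.3] 6084 [0.6076 0.1171]
green_tin 0.68 [155.4, 316.1] 6785 [0.6105 0.1454]
green_tin 0.64 [241.5, 275.0] 8197 [0.5803 0.0913]
pos [0.5852 0.0936 0.0931] shift mm [0. 0. 0.] y-heading deg -4.9 
red [-0.0226 -0.0134]
```

View pics/wrist5.png

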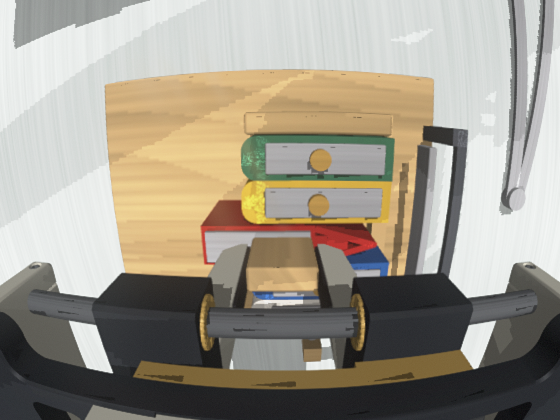

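Blue is straight again beside red. The bar's front edge lies near column 415–418, and the spout tip is at (243,378). I work out the bar's depth roughly from this.

```bash
python3 e.py '[[200,419,0.059],[200,414,0.059],[240,411,0.059],[243,379,0.074]]'; python3 - <<'E'
import cv2
g=cv2.imread("pics/wrist5.png")
print(g[200,395:445].sum(1)//3); print(g[240,380:445].sum(1)//3)
E
```

```text
[200, 419, 0.059] rack [0.0697 0.0121]
[200, 414, 0.059] rack [0.0659 0.0121]
[240, 411, 0.059] rack [ 0.0673 -0.0167]
[243, 379, 0.074] rack [ 0.0385 -0.0122]
red [-0.0227 -0.0133]
[172 172 170 125 100  99  99  99  97 104 159 172 174 172 172 169 172 170
 123  82  81  79  80  80  82  81  82  83  79  86 133 176 188 188 189 190
 190 190 213 215 216 217 216 218 220 220 231 236 237 234]
[171 173 173 173 170 166 165 166 166 167 166 167 166 143  99  95  96  97
  98  96  95 101 152 168 169 167 170 169 154  98  78  79  78  79  81  81
  82  80  76  81 122 171 188 187 188 190 188 197 214 216 216 215 215 214
 217 225 233 236 235 237 239 238 200  82  51]
```

The bar's front face is estimated at x ≈ 0.070–0.074, with the tip at 0.037. Go 24 mm, then feel.

```bash
python3 -m jog '[{"dx":0,"dy":2,"dz":0,"twist":0},{"dx":0,"dy":2,"dz":0,"twist":0},{"dx":0,"dy":2,"dz":0,"twist":0},{"dx":0,"dy":2,"dz":0,"twist":0},{"dx":0,"dy":2,"dz":0,"twist":0},{"dx":0,"dy":2,"dz":0,"twist":0},{"dx":0,"dy":0,"dz":0,"twist":0}]'; python3 -m jog '[{"dx":0,"dy":2,"dz":0,"twist":0},{"dx":0,"dy":2,"dz":0,"twist":0},{"dx":0,"dy":2,"dz":0,"twist":0},{"dx":0,"dy":2,"dz":0,"twist":0},{"dx":0,"dy":2,"dz":0,"twist":0},{"dx":0,"dy":2,"dz":0,"twist":0},{"dx":0,"dy":0,"dz":0,"twist":0}]'; python3 e.py '[[240,409,0.037],[240,420,0.059]]'
```

```text
time_s: 16.7
position: [0.5968, 0.093, 0.0928]
tool_rot: [0.737, 0.676, 0.0, 0.0]
force: [0.1, 2.8, -2.8]
grip_width: 0.387
finger_force: 30.0
time_s: 17.4
position: [0.6088, 0.092, 0.0928]
tool_rot: [0.737, 0.676, 0.0, 0.0]
force: [0.8, 1.5, -3.1]
grip_width: 0.383
finger_force: 30.0
[240, 409, 0.037] rack [ 0.0987 -0.0248]
[240, 420, 0.059] rack [ 0.0976 -0.0162]
red [ 0.0009 -0.0129]
```

Both edges, corrected for the 24 mm moved, put the bar at about 0.074, and the tip is at 0.061.

```bash
python3 -m jog '[{"dx":0,"dy":1.5,"dz":0,"twist":0},{"dx":0,"dy":1.5,"dz":0,"twist":0},{"dx":0,"dy":1.5,"dz":0,"twist":0},{"dx":0,"dy":1.5,"dz":0,"twist":0},{"dx":0,"dy":1.5,"dz":0,"twist":0},{"dx":0,"dy":0,"dz":0,"twist":0}]'; for i in 1; do python3 -m jog '[{"dx":0,"dy":1,"dz":0,"twist":0},{"dx":0,"dy":0,"dz":0,"twist":0}]'; done; python3 -m jog '[{"dx":0,"dy":1,"dz":0,"twist":0},{"dx":0,"dy":0,"dz":0,"twist":0}]'; python3 -m jog '[{"dx":0,"dy":1,"dz":0,"twist":0},{"dx":0,"dy":0,"dz":0,"twist":0}]'
```

```text
time_s: 18.05
position: [0.6161, 0.0915, 0.0929]
tool_rot: [0.737, 0.676, 0.0, 0.0]
force: [0.8, 3.0, -3.8]
grip_width: 0.384
finger_force: 30.0
time_s: 18.25
position: [0.6168, 0.0914, 0.0929]
tool_rot: [0.737, 0.676, 0.0, 0.0]
force: [-0.4, 1.9, -2.5]
grip_width: 0.383
finger_force: 30.0
time_s: 18.45
position: [0.6178, 0.0914, 0.0929]
tool_rot: [0.737, 0.676, 0.0, -0.0]
force: [-0.1, 3.3, -3.0]
grip_width: 0.383
finger_force: 30.0
time_s: 18.65
position: [0.6188, 0.0913, 0.0929]
tool_rot: [0.737, 0.676, 0.0, 0.0]
force: [-0.1, 2.3, -2.9]
grip_width: 0.383
finger_force: 30.0
```

```bash
python3 -m jog '[{"dx":0,"dy":1,"dz":0,"twist":0},{"dx":0,"dy":0,"dz":0,"twist":0}]' | grep -E "pos|force"; python3 -m jog '[{"dx":0,"dy":1,"dz":0,"twist":0},{"dx":0,"dy":0,"dz":0,"twist":0}]'| grep -E "pos|force"; python3 -m jog '[{"dx":0,"dy":1,"dz":0,"twist":0},{"dx":0,"dy":0,"dz":0,"twist":0}]'| grep -E "pos|force"
```

```text
position: [0.6198, 0.0912, 0.0929]
force: [0.4, 2.3, -3.2]
finger_force: 30.0
position: [0.6208, 0.0911, 0.0929]
force: [0.7, 1.7, -4.2]
finger_force: 30.0
position: [0.6218, 0.091, 0.0929]
force: [0.1, 2.8, -2.5]
finger_force: 30.0
```

```bash
python3 -m jog '[{"dx":0,"dy":1,"dz":0,"twist":0},{"dx":0,"dy":0,"dz":0,"twist":0}]' | grep -E "pos|force"; python3 -m jog '[{"dx":0,"dy":1,"dz":0,"twist":0},{"dx":0,"dy":0,"dz":0,"twist":0}]'| grep -E "pos|force"; python3 e.py
```

```text
position: [0.6228, 0.0909, 0.0929]
force: [0.1, 2.5, -2.5]
finger_force: 30.0
position: [0.6231, 0.0909, 0.0929]
force: [-1.7, 2.3, -2.8]
finger_force: 30.0
red [ 0.0152 -0.0128]
```

Contact at TCP x ≈ 0.623 (force −1.7 N, the arm lagging behind). Now press in small steps.

```bash
python3 -m jog '[{"dx":0,"dy":1,"dz":0,"twist":0},{"dx":0,"dy":0,"dz":0,"twist":0}]' | grep -E "pos|force"; python3 -m jog '[{"dx":0,"dy":1,"dz":0.1,"twist":0},{"dx":0,"dy":0,"dz":0,"twist":0}]'| grep -E "pos|force"
```

```text
position: [0.6235, 0.0909, 0.0928]
force: [-3.6, 2.7, -0.5]
finger_force: 30.0
position: [0.6245, 0.0908, 0.0928]
force: [-3.9, 2.4, 1.1]
finger_force: 30.0
```

```bash
python3 -m jog '[{"dx":0,"dy":1,"dz":0,"twist":0},{"dx":0,"dy":0,"dz":0,"twist":0},{"dx":0,"dy":0,"dz":0,"twist":0}]'| grep -E "pos|rot|force"
```

```text
position: [0.6252, 0.0908, 0.0928]
tool_rot: [0.736, 0.676, -0.001, -0.001]
force: [-5.2, 2.8, 0.1]
finger_force: 30.0
```

```bash
python3 -m jog '[{"dx":0,"dy":1,"dz":0,"twist":0},{"dx":0,"dy":0,"dz":0,"twist":0}]'| grep -E "pos|force"; python3 -m jog '[{"dx":0,"dy":1,"dz":0,"twist":0},{"dx":0,"dy":0,"dz":0,"twist":0},{"dx":0,"dy":0,"dz":0,"twist":0}]'| grep -E "pos|rot|force"
```

```text
position: [0.6259, 0.0907, 0.0928]
force: [-6.1, 2.2, 1.9]
finger_force: 30.0
position: [0.6266, 0.0907, 0.0929]
tool_rot: [0.736, 0.677, -0.002, -0.001]
force: [-5.6, 2.2, 3.1]
finger_force: 30.0
```

```bash
python3 -m jog '[{"dx":0,"dy":0.7,"dz":0.1,"twist":0},{"dx":0,"dy":0,"dz":0.1,"twist":0},{"dx":0,"dy":0,"dz":0,"twist":0},{"dx":0,"dy":0,"dz":0,"twist":0}]'| grep -E "pos|rot|force"; python3 e.py
```

```text
position: [0.6269, 0.0907, 0.0928]
tool_rot: [0.736, 0.677, -0.002, -0.002]
force: [-7.0, 2.5, 3.1]
finger_force: 30.0
red [ 0.0191 -0.0127]
```

```bash
python3 -m jog '[{"dx":0,"dy":0.8,"dz":0,"twist":0},{"dx":0,"dy":0,"dz":0,"twist":0},{"dx":0,"dy":0,"dz":0,"twist":0}]'| grep -E "pos|rot|force"; python3 -m jog '[{"dx":0,"dy":0,"dz":0,"twist":0},{"dx":0,"dy":0,"dz":0,"twist":0},{"dx":0,"dy":0,"dz":0,"twist":0},{"dx":0,"dy":0,"dz":0,"twist":0},{"dx":0,"dy":0,"dz":0,"twist":0},{"dx":0,"dy":0,"dz":0,"twist":0},{"dx":0,"dy":0,"dz":0,"twist":0},{"dx":0,"dy":0,"dz":0,"twist":0}]' -1; python3 c.py wrist6.png
```

```text
position: [0.6275, 0.0906, 0.0929]
tool_rot: [0.736, 0.677, -0.002, -0.002]
force: [-7.9, 2.0, 4.4]
finger_force: 30.0
time_s: 22.45
position: [0.6302, 0.0902, 0.0926]
tool_rot: [0.737, 0.676, 0.0, 0.0]
force: [0.0, -0.2, 0.8]
grip_width: 0.986
finger_force: 0.0
red_tin 0.58 [245.5, 276.9] 8539 [0.6262 0.0852]
blue_tin 0.78 [290.7, 233.1] 2603 [0.5923 0.053 ]
yellow_tin 0.72 [201.8, 245.2] 6125 [0.6089 0.1165]
green_tin 0.67 [155.6, 243.3] 7046 [0.6109 0.1457]
white_tin 0.96 [303.4, 252.2] 1072 [0.6046 0.0416]
pos [0.6302 0.0902 0.0926] shift mm [0. 0. 0.] y-heading deg -4.88
```

View pics/wrist6.png

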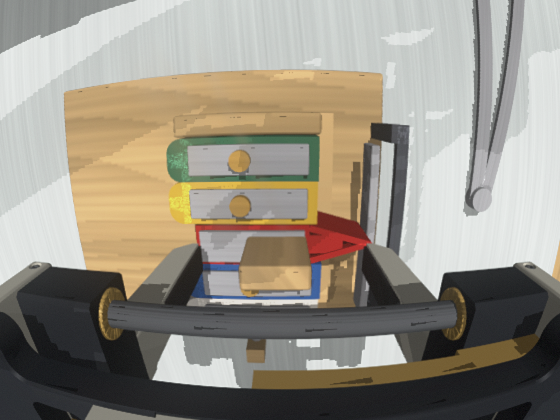

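```bash
python3 - <<'E'
from h import *
c=get_image("wrist");o=get_obs()
cv2.imwrite("pics/now.png",c["image"][:,:,::-1])
for f in("wrist3","wrist5","wrist6","now"):
    h=cv2.cvtColor(cv2.imread(f"pics/{f}.png"),cv2.COLOR_BGR2HSV).astype(int)
    m=((h[...,0]<6)|(h[...,0]>174))&(h[...,1]>150)&(h[...,2]>60);m[:200]=0;m[275:]=0
    n,l,st,ce=cv2.connectedComponentsWithStats(m[:, 200:400].astype(np.uint8));i=1+np.argmax(st[1:,4])
    ys,xs=np.where(l==i);mx=xs.max();print(f,mx+200,ys[xs>=mx-1].mean(),xs.min()+200)
M=R.from_quat(o["tool_rot"]).as_matrix()
for col in(371,376,379):
    print(col,(M.T@(atz(c,243,col,.074,True)-o["position"]))*1000)
E
```

```text
wrist3 376 244.33333333333334 225
wrist5 376 243.85714285714286 201
wrist6 370 241.25 200
now 370 241.25 200
371 [ 1.56470846 55.49409877 18.59732648]
376 [ 1.49975247 58.80472904 18.59732146]
379 [ 1.45873304 60.80612323 18.5973183 ]
```

```bash
python3 - <<'E'
from h import *
c=get_image("wrist")
g=cv2.imread("pics/wrist5.png").sum(2)//3;n=cv2.imread("pics/now.png").sum(2)//3
o=np.array(c["origin"]);c5=dict(c);c5["origin"]=o+np.array([.5852-.6302,.0936-.0902,.0005])
print(n[200,340:400]);print(n[180,340:400])
ax=np.array([np.cos(-.085),np.sin(-.085)])
def edge(im,row,lo):
    for q in range(lo,lo+60):
        if im[row,q]<95 and im[row,q+9 if row else q]>0 :
            s=q
            while im[row,s]<110:s+=1
            if s-q>5:
                a,b=im[row,s-2],im[row,s+2];return s+0.0
for row in(170,180,190,200,210):
    e5,e=edge(g,row,405),edge(n,row,358)
    print(row,e5,e,[round(float(ax@(atz(k,row,x,.059,True)[:2]-[.609,.105]))*1000,1) for k,x in((c5,e5),(c,e))])
E
```

```text
[162 161 162 162 161 162 160 162 162 161 130  94  91  92  93  92  91  99
 159 163 158 109  65  62  67  75  75  74  80 135 170 175 174 175 175 179
 170 130 156 203 205 202 201 199 202 201 200 198 199 203 171  88  45  54
  83  83  83  83  81  81]
[154 153 153 153 153 154 153 153 154 154 152 110  88  88  89  89  90  89
  88  90 113 145 112  68  61  64  63  72  75  78 126 162 174 174 173 175
 177 174 135 134 196 201 198 202 201 201 202 200 200 203 204 195 118  55
  48  71  83  85  85  83]
170 428.0 371.0 [73.9, 78.5]
180 427.0 370.0 [73.8, 78.2]
190 426.0 370.0 [73.8, 78.6]
200 425.0 369.0 [73.8, 78.4]
210 424.0 368.0 [74.0, 78.2]
```

The bar edge has moved from 73.9 to 78.4 mm, and the spout tip gives about 3 mm, so it is pressed 3–4.5 mm and held. Retreat straight up and check once.

```bash
python3 -m jog '[{"dx":0,"dy":0,"dz":-5,"twist":0},{"dx":0,"dy":0,"dz":-15,"twist":0},{"dx":0,"dy":0,"dz":-30,"twist":0},{"dx":0,"dy":0,"dz":-40,"twist":0},{"dx":0,"dy":0,"dz":-40,"twist":0},{"dx":0,"dy":0,"dz":0,"twist":0},{"dx":0,"dy":0,"dz":0,"twist":0}]'
python3 - <<'E'
from h import *
c=get_image("side");save(c,"end.png",(230,370,160,340),4)
E
```

```text
time_s: 23.55
position: [0.6308, 0.0905, 0.225]
tool_rot: [0.737, 0.676, 0.002, 0.001]
force: [0.0, 0.4, -0.9]
grip_width: 0.999
finger_force: 0.0
```

View pics/end.png

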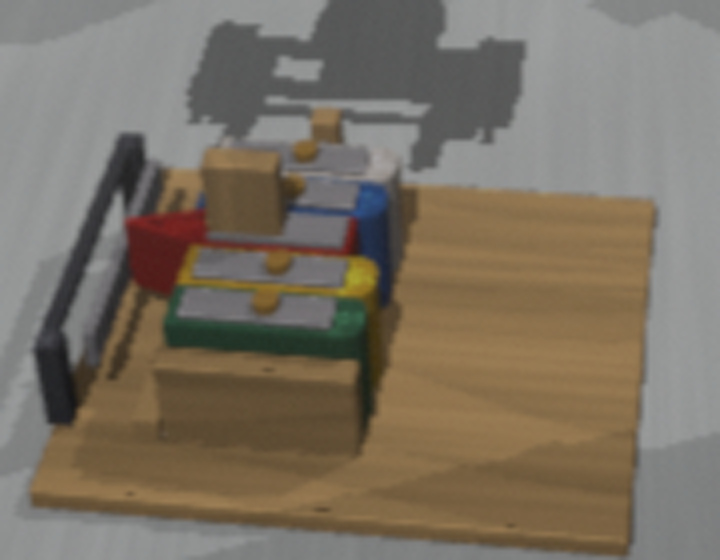

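The side crop shows green, yellow, red, blue and white all upright in their row. The red spout meets the bar at crop (135,225), and the gripper is clear. I hand in.

```bash
python3 -c "
from workcell import *
print(hand_in())"
```

```text
the job is handed in; nothing more can be done
None
```

The red tin stands in the row between yellow and blue with its spout pressing the stop bar back about 3–4.5 mm (measured from the wrist pictures), all five tins look upright, the gripper is clear, and the job is handed in (no verdict came back).

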